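# Push the bun box into the corner of the packing guide

### The arm

A 6-joint arm with a two-finger parallel gripper is mounted at the origin on the work surface. World frame = base frame: x ahead of the robot, y to its left, z up, the work surface at z = 0. Lengths are in m, angles in degrees, forces in N, time in s.
With the tool pointing down it reaches from about 0.25 to 0.725 m from the base axis. Payload 9.7 kg.
Tool frame: the origin (TCP) lies on the centre line of the jaws, within the pads' length; the fingertips stand 19 mm ahead of it and the grasp point (between the pads) is the TCP (bot.tcp_to_tips is the z of the fingertips in the tool frame, in m); z points along the fingers, y is the line along which they close (so a half turn about z gives the same grasp; the last joint's range is limited). The gripper opens to 85 mm and grips with 20 to 120 N. Pads are 22 mm wide; open, the fingers measure 114 mm over their backs; the gripper's body (76 mm by 85 mm) begins 54 mm behind the grasp point. The pads swing forward as they close: fully open they stand 13 mm farther back than shut.
Start: joints at [74.656, 4.979, 10.078, 95.1, 0, 90], TCP at [0.146, 0.53, 0.22] pointing down, gripper open.
Joint ranges: [-179.16, 179.16], [-48.56, 103.87], [-65.8, 70.77], [-126.05, 130.52], [-82.76, 87.17], [-180, 180]. Speed limits (degrees/s): [127.2, 127.2, 147.25, 180, 180, 180].

### API

Orientations are given as [roll, pitch, yaw] about the fixed x, y, z axes, in that order (R = Rz(yaw) Ry(pitch) Rx(roll)).
In Python, from workcell import bot gives the robot as it stands. The module is installed in compiled form; this text tells all that it offers.
- The arm moves only by the tool play_rows, never from a script. Its argument "increments" is a list of rows, each an object with "slide": the shift along the tool's x, y, z in mm, a list of three; "angular": the turn, a rotation vector about the tool's x, y, z in degrees, a list of three; "claw": the opening, from -1 (shut) to 1 (fully open). In form: [{"slide": [x, y, z], "angular": [rx, ry, rz], "claw": claw}, ...]. A call has 1 to 8 rows; each row shifts and turns the commanded pose from where the row before left it, along the tool's axes as they then stand; what a row does not reach is not made up. A row lasts 1/10 s, in which the tool goes at most 50 mm and 8.59 degrees, less where a joint would pass 70% of its speed; a pose out of reach is approached as far as the arm can. A call is refused whole if a number of a shift passes 50 or a number of a turn 8.59, either way. A call with a gripper value outside its range is refused whole. The fingers move at their own pace and stop on an object; "squeeze" is the grip in N (left out, the last holds). Time passes only in rows, so rows that do not move let the fingers close. It gives the time, the measured TCP pose, the force, the opening and the grip force at its end, in the units of the state.
- bot.get_obs(): the state, without advancing time (a new reading comes with each control period).
- bot.camera(name): name is "scene" or "top"; returns the picture (420x560x3 uint8, red, green, blue); there is no depth.
- bot.camera_info(name): a dict with "fovy" (degrees; the focal length in pixels is half the picture's height over the tangent of half this angle, whatever the lens; pixels are square), "cx", "cy" (the principal point, pixels), "R" (3x3) and "t" (3): a world point X has camera coordinates R X + t. Camera axes: x right, y down, z forward; pixel columns grow to the right and rows downward; lengths in m; the calibration is good to about 2 mm. A picture is of the moment at which its call begins. camera_info takes no time and is no camera call.
- bot.job_done(): hands the job in; it is judged then, once.
The state is a dict: "time": time; "q": joint angles; "qd": joint speeds; "joint_efforts": joint torques, N m; "ee_pos": TCP position; "tcp_rot": TCP orientation; "wrist_force": force on the tool from outside, world axes, zero at the start; "torque": the same for the moment, N m; "opening": finger opening in m; "grasp_force": force on a finger pad.
Only numpy, scipy, OpenCV 4.12 (cv2) and the standard library are available. Lean on these libraries where they do the work, as an engineer would, in place of code of your own. Each camera call takes 0.05 s, during which the arm holds its last target. There are 200 camera calls.

### The job

Push the deep wooden bun box across the table into the corner that the steel rail makes with the square-ended block, so that a long side lies flat against the rail and an end touches the block (the round post at the rail's other end is not the stop). Just push it along with the fingers, without lifting or tipping it, and leave everything else where it stands.

Things in the scene. Friction and masses are not known exactly. Their poses are not given: they have to be found in the camera images.
- deep_box: The box to push: closed box of plain brown wood with a flat lid, no handle, 120 mm long (its y), 100 mm deep (its x), 60 mm high, about 0.3 to 0.65 kg, loose on the table. Origin: centre of its underside. It starts on the robot's side of the rail, its corner nearest the rail 50 to 115 mm short of it, turned up to 0.4 rad from parallel. It slides with moderate friction (a few newtons) and squares itself when pressed against the rail.
- rail: Straight dark steel rail fixed to the table, 440 mm long (along its y), 35 mm high, 12 mm thick, with a flat foot behind it. Origin: on the table at the middle of its front face, the face towards the robot; its x points away from the robot, square to that face, and the box belongs on the -x side.
- block: The stop: flat-faced dark steel block fixed at one end of the rail (which end varies, +y or -y, centre 197 mm from the rail's middle), 80 mm out from the rail (along its x), 24 mm thick (along its y), 35 mm high. Its axes are parallel to the rail's. Origin: centre of its underside, 43 mm in front of the rail's front face. The box belongs on the side towards the rail's middle.
- post: Upright round dark steel post, 18 mm in diameter and 35 mm high, fixed 43 mm in front of the rail's front face, 197 mm from its middle, at the end opposite the block. Not the stop.
- shallow_box: Bystander: loose wooden box like the deep one (120 by 100 mm) but only 30 mm high, beyond one end of the rail. Origin: centre of its underside, as for all the bystanders.
- bowl: Bystander: loose steel bowl, 100 mm across, 45 mm high, beyond the other end of the rail.
- cup: Bystander: loose white cup, 60 mm across, 65 mm high, behind the rail.
- jar: Bystander: loose glass jar with a steel cap, 54 mm across, 68 mm high, behind the rail.
- spice_pot: Bystander: loose steel pot, 40 mm across, 55 mm high, standing to one side of the deep box.
- ramekin: Bystander: loose white dish, 52 mm across, 35 mm high, standing to the other side of the deep box.
- scraper: Bystander: loose dough scraper with a white blade and a wooden grip, lying flat at the right (-y), about 96 by 110 mm, 17 mm high.
There are look-alikes about, which are no part of the job. What is shaped like the deep_box but red is not meant. There is more than one size of the block; the one meant has the size given above.

How it is judged:
By the outcome, as a careful person would: the job done as asked, in the order asked, and still so for the second after the job is handed in, with the robot touching nothing.
It also fails if it takes over 48 s, if anything falls off the work surface, if the arm or the gripper's body presses on something with over 40 N, if the wrist force passes 120 N, or if a joint passes its speed limit or range.

## Working session

There is one attempt and no reset: what is moved stays moved. The work goes in short steps, Python scripts to look and compute and a tool call to move; the robot and the scene stay as the last step left them, time stands still between calls to the robot, and variables do not carry over. Pictures are saved under pics/ and viewed, at most 10 in all, crops included, and the job is handed in when it is done.

Besides the shell and the picture viewer there is one more tool, called as name(argument=value, ...) on one line, values as JSON. play_rows: Moves the arm, as the interface text tells. Its arguments: {"type":"object","properties":{"increments":{"type":"array"},"squeeze":{"type":"number"}},"required":["increments"]}

```bash
mkdir -p pics; python3 - <<'E'
from workcell import bot
import cv2,numpy as np
for n in ("scene","top"):
    im=bot.camera(n);cv2.imwrite(f"pics/{n}0.png",im[...,::-1]);i=bot.camera_info(n);print(n,i)
o=bot.get_obs();print(o);print(bot.tcp_to_tips)
E
```

```text
scene {'fovy': 46.15286365741501, 'cx': 279.4533442065236, 'cy': 203.4824563121644, 'R': array([[-0.4364239 ,  0.89968431, -0.01011548],
       [ 0.60874503,  0.28697735, -0.73964417],
       [-0.66254334, -0.32895614, -0.67292212]]), 't': array([ 0.27042693, -0.28859521,  1.58249926])}
top {'fovy': 44.3592177214522, 'cx': 273.7572702978594, 'cy': 197.762673607325, 'R': array([[-0.09005037, -0.99591236, -0.00703572],
       [-0.97359853,  0.0895162 , -0.20998274],
       [ 0.20975422, -0.01205905, -0.97767978]]), 't': array([0.0156989 , 0.55250036, 1.21351149])}
{'time': 0.1, 'q': array([ 7.46574545e+01,  5.00698657e+00,  1.00405655e+01,  9.51004388e+01,
       -2.65985530e-04,  9.00008275e+01]), 'qd': array([-0.09497347, -0.04858317,  0.13202151, -0.05467676,  0.11711599,
       -0.00816065]), 'joint_efforts': array([-3.54131371e-04, -5.21564090e+01,  4.65650618e+01,  1.60261901e-02,
       -1.10185376e-04, -3.65257051e-06]), 'ee_pos': array([0.14546791, 0.53018876, 0.21927729]), 'tcp_rot': array([-1.79933140e+02,  2.66950975e-04,  1.64656627e+02]), 'wrist_force': array([-0.06516031,  0.29678586,  0.91164668]), 'torque': array([ 0.03019167,  0.01990052, -0.02573749]), 'grasp_force': 0.0, 'opening': 0.0852797694575888}
0.019
```

View pics/top0.png

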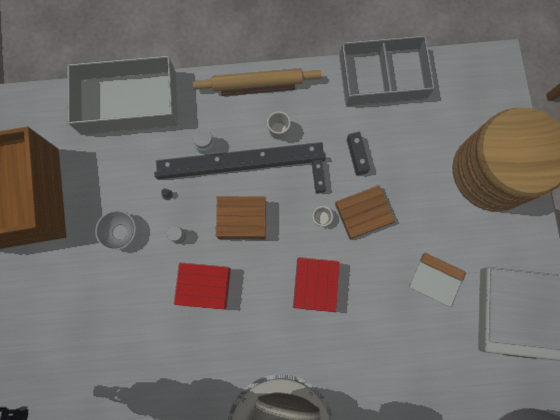

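View pics/scene0.png

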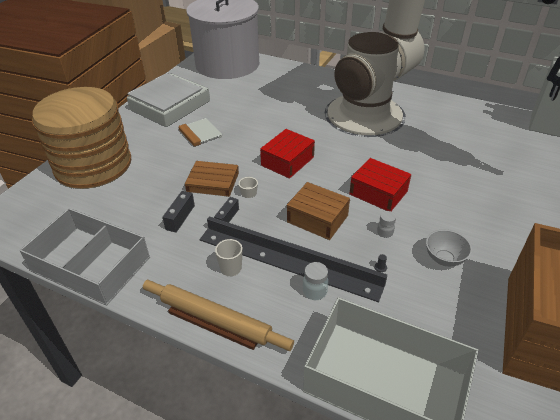

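The top view shows two brown boxes: (241,217) and (365,212). The second is the thin one beside the far side of the ramekin, so the deep box is the one at (241,217). The red boxes at (203,286) and (317,285) are decoys. There are two dark blocks: (320,177), attached at the rail's right (-y) end, and a larger free-standing one at (358,153). The post is at (167,194), the ramekin at (323,216) and the spice pot at (176,235). I'll confirm this in a crop and measure.

```bash
cat > h.py <<'E'
from workcell import bot
import cv2,numpy as np
def cam(n):
    i=bot.camera_info(n);f=210/np.tan(np.radians(i["fovy"]/2));return f,i["cx"],i["cy"],np.array(i["R"]),np.array(i["t"])
def ray(n,p):
    f,cx,cy,R,t=cam(n);return -R.T@t, R.T@np.array([(p[0]-cx)/f,(p[1]-cy)/f,1])
def on(n,p,z):
    o,d=ray(n,p);return (o+d*(z-o[2])/d[2])
def proj(n,X):
    f,cx,cy,R,t=cam(n);c=R@np.array(X)+t;return np.array([f*c[0]/c[2]+cx,f*c[1]/c[2]+cy])
def tri(p,q):
    A,b=np.zeros((3,3)),np.zeros(3)
    for n,x in(("top",p),("scene",q)):
        o,d=ray(n,x);d/=np.linalg.norm(d);M=np.eye(3)-np.outer(d,d);A+=M;b+=M@o
    return np.linalg.solve(A,b)
E
python3 - <<'E'
from h import *
a=cv2.imread("pics/top0.png")[125:255,145:400];b=cv2.imread("pics/scene0.png")[155:300,160:415]
cv2.imwrite("pics/crop0.png",np.vstack([cv2.resize(a,None,fx=2.2,fy=2.2,interpolation=2),cv2.resize(b,None,fx=2.2,fy=2.2,interpolation=2)])[:600])
im=cv2.imread("pics/top0.png");hsv=cv2.cvtColor(im,cv2.COLOR_BGR2HSV)
print(hsv[217,225],hsv[210,250],hsv[160,220],hsv[177,319],hsv[230,290],hsv[228,242])
m=((hsv[...,0]<20)&(hsv[...,1]>90)&(hsv[...,2]>70)).astype(np.uint8)
m[:185]=0
m[:, :200]=0;m[255:]=0;m[:,400:]=0
for c in cv2.findContours(m,0,2)[0]:
    if cv2.contourArea(c)<500: continue
    r=cv2.minAreaRect(c);print("brown",r)
    for z in(.03,.06):
        P=np.array([on("top",p,z)[:2] for p in cv2.boxPoints(r)]);print(z,P.round(3).tolist(),np.linalg.norm(P[1]-P[0]).round(3),np.linalg.norm(P[2]-P[1]).round(3))
E
```

```text
[ 14 139 121] [ 14 134 114] [113  17  60] [100  12  66] [ 90   4 131] [ 13 133 113]
brown ((240.5, 216.5), (48.99999237060547, 38.99999237060547), -0.0)
0.03 [[0.474, 0.117], [0.573, 0.11], [0.562, -0.013], [0.463, -0.004]] 0.099 0.124
0.06 [[0.47, 0.114], [0.566, 0.107], [0.555, -0.013], [0.459, -0.005]] 0.097 0.121
brown ((364.8608093261719, 211.43812561035156), (39.631282806396484, 48.53396224975586), 68.96248626708984)
0.03 [[0.534, -0.188], [0.568, -0.308], [0.47, -0.33], [0.437, -0.212]] 0.124 0.1
0.06 [[0.528, -0.184], [0.561, -0.301], [0.466, -0.323], [0.434, -0.208]] 0.121 0.098
```

View pics/crop0.png

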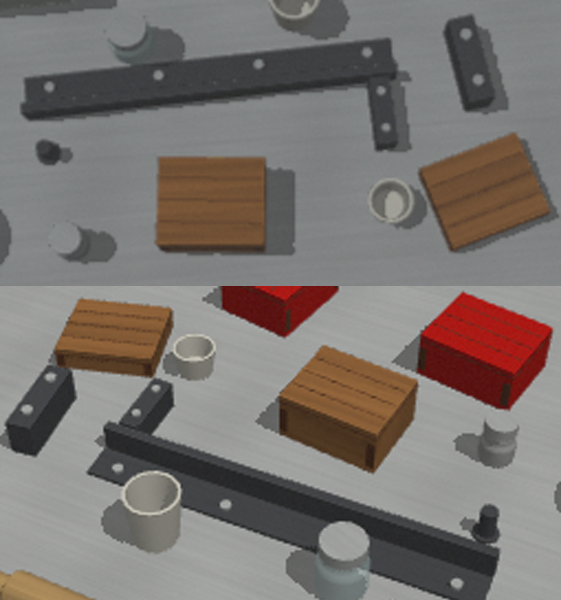

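The crop confirms it. The tall brown box at top (241,217) is the deep box. The short block screwed at the rail's -y end, top (320,177), is the stop. The larger loose one at (358,153) is the decoy.

```bash
python3 - <<'E'
from h import *
S={"+x-y":(287.3,209.1),"+x+y":(330.5,225),"-x+y":(349.5,198.6),"-x-y":(306.4,182.3)}
T={"+x-y":(265.5,196.7),"+x+y":(216.5,196.7),"-x+y":(216,237),"-x-y":(265.5,237)}
for k in S: print(k,tri(T[k],S[k]).round(3))
im=cv2.imread("pics/top0.png");g=cv2.GaussianBlur(cv2.cvtColor(im,6),(3,3),0).astype(float)
# rail front foot edge: strongest dark->light step below the rail line
P=[]
for u in list(range(162,306,4)):
    c=int(round(176-(u-155)*0.107)) ; col=g[c-8:c+12,u];d=np.diff(col);k=d.argmax();P.append((u,c-8+k+.5,d[k]))
P=np.array(P);W=np.array([on("top",p[:2],0)[:2] for p in P])
vx,vy,x0,y0=cv2.fitLine(W.astype(np.float32),cv2.DIST_HUBER,0,.001,.001).ravel()
print("edge rows",P[::6].round(1).tolist());d=np.array([vx,vy])*np.sign(vy)
n=np.array([d[1],-d[0]]);res=(W-[x0,y0])@n
print("rail pt",x0,y0,"ydir",d,"yaw",np.degrees(np.arctan2(-d[0],d[1])),"res",res.round(4).max(),res.min())
# block left face edges
B=[]
for v in range(172,189,2):
    row=g[v,302:322];dd=np.diff(row);k=dd.argmin();B.append((302+k+.5,v))
W2=np.array([on("top",p,0)[:2] for p in B]);print("block left px",B);
rel=W2-[x0,y0];print("block face in rail frame (x,y)",np.c_[rel@n,rel@d].round(4).tolist())
def rf(p,z):r=on("top",p,z)[:2]-[x0,y0];return np.r_[r@n,r@d].round(3)
print("rail left/right end",rf((155,178),0),rf((325,158),0))
print("post",rf((167,195),.03),"ramekin",on("top",(323,216),.035),rf((323,216),.035),"pot",on("top",(176,235),.05),rf((176,235),.05))
for k in T: print(k,rf(T[k],.06))
hsv=cv2.cvtColor(im,40);m=((hsv[...,1]>180)&((hsv[...,0]<8)|(hsv[...,0]>172))&(hsv[...,2]>80)).astype(np.uint8)
for c in cv2.findContours(m,0,2)[0]:
    if cv2.contourArea(c)>500: print("red",[on("top",p,.06)[:2].round(3).tolist() for p in cv2.boxPoints(cv2.minAreaRect(c))])
E
```

```text
+x-y [ 0.558 -0.012  0.046]
+x+y [0.569 0.107 0.052]
-x+y [0.468 0.115 0.055]
-x-y [ 0.456 -0.005  0.056]
edge rows [[162.0, 179.5, 33.0], [186.0, 177.5, 25.0], [210.0, 174.5, 28.0], [234.0, 172.5, 22.0], [258.0, 169.5, 28.0], [282.0, 166.5, 28.0]]
rail pt 0.6417002 0.067260355 ydir [-0.02152332  0.9997683 ] yaw 1.2332904 res 0.0022 -0.0023353996810823317
block left px [(np.float64(312.5), 172), (np.float64(312.5), 174), (np.float64(312.5), 176), (np.float64(313.5), 178), (np.float64(313.5), 180), (np.float64(313.5), 182), (np.float64(313.5), 184), (np.float64(314.5), 186), (np.float64(314.5), 188)]
block face in rail frame (x,y) [[-0.0227, -0.2091], [-0.028, -0.2084], [-0.0334, -0.2077], [-0.039, -0.2096], [-0.0443, -0.2089], [-0.0496, -0.2083], [-0.055, -0.2076], [-0.0605, -0.2095], [-0.0658, -0.2088]]
rail left/right end [0.008 0.202] [ 0.011 -0.247]
post [-0.048  0.168] ramekin [ 0.49910466 -0.15303735  0.035     ] [-0.147 -0.217] pot [0.48244106 0.21251079 0.05      ] [-0.156  0.149]
+x-y [-0.088 -0.08 ]
+x+y [-0.074  0.04 ]
-x+y [-0.174  0.05 ]
-x-y [-0.187 -0.069]
red [[0.317, 0.222], [0.412, 0.208], [0.391, 0.092], [0.296, 0.108]]
red [[0.275, -0.108], [0.388, -0.128], [0.38, -0.175], [0.267, -0.154]]
```

play_rows(increments=[{"slide": [-29, -28, 0], "angular": [0, 0, 0], "claw": 0.4}, {"slide": [-29, -28, 0], "angular": [0, 0, 0], "claw": 0.4}, {"slide": [-29, -28, 0], "angular": [0, 0, 0], "claw": 0.4}, {"slide": [-29, -28, 0], "angular": [0, 0, 0], "claw": 0.4}, {"slide": [-29, -28, 0], "angular": [0, 0, 0], "claw": 0.4}, {"slide": [-29, -28, 0], "angular": [0, 0, 0], "claw": 0.4}, {"slide": [-29, -28, 0], "angular": [0, 0, 0], "claw": 0.4}, {"slide": [-29, -28, 0], "angular": [0, 0, 0], "claw": 0.4}])

```text
time: 0.9
ee_pos: [0.3104, 0.2515, 0.2197]
tcp_rot: [180.0, 0.0, 164.7]
wrist_force: [0.5, 0.4, 0.2]
opening: 0.0599
grasp_force: 0.0
```

play_rows(increments=[{"slide": [-29, -28, 0], "angular": [0, 0, 0], "claw": 0.4}, {"slide": [-29, -28, 0], "angular": [0, 0, 0], "claw": 0.4}, {"slide": [-29, -28, 0], "angular": [0, 0, 0], "claw": 0.4}, {"slide": [-29, -28, 0], "angular": [0, 0, 0], "claw": 0.4}, {"slide": [-29, -28, 0], "angular": [0, 0, 0], "claw": 0.4}, {"slide": [-29, -28, 0], "angular": [0, 0, 0], "claw": 0.4}, {"slide": [0, 0, 0], "angular": [0, 0, 0], "claw": 0.4}])

```text
time: 1.6
ee_pos: [0.4347, 0.0416, 0.2191]
tcp_rot: [-179.9, -0.0, 164.4]
wrist_force: [-1.0, 0.9, -0.5]
opening: 0.06
grasp_force: 0.0
```

```bash
python3 -c "
from workcell import bot
o=bot.get_obs();print(o['time'],o['q'].round(1),o['ee_pos'].round(4),o['tcp_rot'].round(2),o['opening'],o['wrist_force'])"
```

```text
1.6 [  5.5 -10.4  -4.8  95.7  -0.   21.1] [0.4347 0.0416 0.2191] [-1.7994e+02 -3.0000e-02  1.6440e+02] 0.05997999413666465 [-0.96840647  0.94823448 -0.51386453]
```

play_rows(increments=[{"slide": [0, 0, 0], "angular": [0, 0, -8.4], "claw": 0.4}, {"slide": [0, 0, 0], "angular": [0, 0, -8.4], "claw": 0.4}, {"slide": [3, 7, 0], "angular": [0, 0, 0], "claw": 0.4}, {"slide": [0, 0, 35], "angular": [0, 0, 0], "claw": 0.4}, {"slide": [0, 0, 40], "angular": [0, 0, 0], "claw": 0.4}, {"slide": [0, 0, 35], "angular": [0, 0, 0], "claw": 0.4}, {"slide": [0, 0, 10], "angular": [0, 0, 0], "claw": 0.4}, {"slide": [0, 0, 0], "angular": [0, 0, 0], "claw": 0.4}])

```text
time: 2.4
ee_pos: [0.4291, 0.0523, 0.0991]
tcp_rot: [-180.0, -0.1, -178.7]
wrist_force: [-0.3, -0.5, 0.3]
opening: 0.0598
grasp_force: 0.0
```

```bash
python3 - <<'E'
from h import *
im=bot.camera("scene");im2=bot.camera("top")
cv2.imwrite("pics/c1.png",np.vstack([cv2.resize(im[120:260,200:430],None,fx=2.1,fy=2.1),cv2.resize(im2[130:270,180:410],None,fx=2.1,fy=2.1)])[...,::-1])
E
```

```text
(no output)
```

View pics/c1.png

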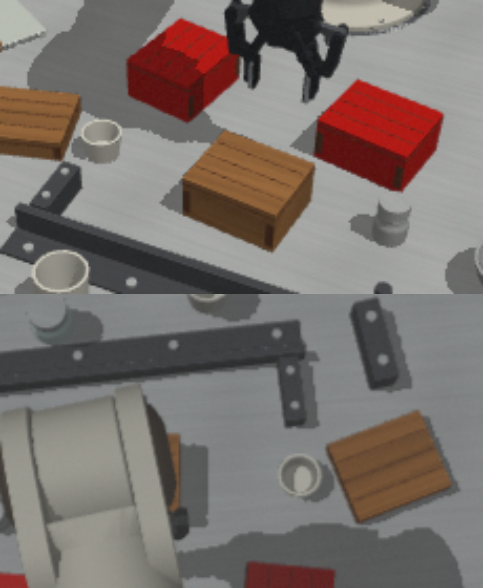

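The scene crop shows the open fingers hanging between the two red boxes, behind the deep box and clear of everything. I'll go down.

play_rows(increments=[{"slide": [0, 0, 20], "angular": [0, 0, 0], "claw": 0.4}, {"slide": [0, 0, 20], "angular": [0, 0, 0], "claw": 0.4}, {"slide": [0, 0, 18], "angular": [0, 0, 0], "claw": 0.4}, {"slide": [0, 0, 8], "angular": [0, 0, 0], "claw": 0.4}, {"slide": [0, 0, 0], "angular": [0, 0, 0], "claw": 0.4}])

```text
time: 3.0
ee_pos: [0.4304, 0.0519, 0.0344]
tcp_rot: [180.0, 0.0, -178.6]
wrist_force: [-0.8, -0.3, 0.3]
opening: 0.0597
grasp_force: 0.0
```

play_rows(increments=[{"slide": [-6, 0, 0], "angular": [0, 0, 0], "claw": 0.4}, {"slide": [-6, 0, 0], "angular": [0, 0, 0], "claw": 0.4}, {"slide": [-6, 0, 0], "angular": [0, 0, 0], "claw": 0.4}, {"slide": [-6, 0, 0], "angular": [0, 0, 0], "claw": 0.4}, {"slide": [-6, 0, 0], "angular": [0, 0, 0], "claw": 0.4}, {"slide": [-6, 0, 0], "angular": [0, 0, 0], "claw": 0.4}, {"slide": [-6, 0, 0], "angular": [0, 0, 0], "claw": 0.4}, {"slide": [-6, 0, 0], "angular": [0, 0, 0], "claw": 0.4}])

```text
time: 3.8
ee_pos: [0.4785, 0.0532, 0.0338]
tcp_rot: [180.0, -0.0, -178.5]
wrist_force: [-4.2, -0.5, 2.3]
opening: 0.0599
grasp_force: 1.7
```

play_rows(increments=[{"slide": [-6, 0, 0], "angular": [0, 0, 0], "claw": 0.4}, {"slide": [-6, 0, 0], "angular": [0, 0, 0], "claw": 0.4}, {"slide": [-6, 0, 0], "angular": [0, 0, 0], "claw": 0.4}, {"slide": [-6, 0, 0], "angular": [0, 0, 0], "claw": 0.4}, {"slide": [-6, 0, 0], "angular": [0, 0, 0], "claw": 0.4}, {"slide": [-6, 0, 0], "angular": [0, 0, 0], "claw": 0.4}, {"slide": [-6, 0, 0], "angular": [0, 0, 0], "claw": 0.4}, {"slide": [-3, 0, 0], "angular": [0, 0, 0], "claw": 0.4}])

```text
time: 4.6
ee_pos: [0.5237, 0.0542, 0.0338]
tcp_rot: [180.0, 0.0, -178.5]
wrist_force: [-4.1, -1.1, 1.8]
opening: 0.0598
grasp_force: 1.7
```

play_rows(increments=[{"slide": [-2, 0, 0], "angular": [0, 0, 0], "claw": 0.4}, {"slide": [-2, 0, 0], "angular": [0, 0, 0], "claw": 0.4}])

```text
time: 4.8
ee_pos: [0.5272, 0.0543, 0.0339]
tcp_rot: [-180.0, -0.0, -178.5]
wrist_force: [-3.3, 0.0, 0.5]
opening: 0.0599
grasp_force: 1.3
```

play_rows(increments=[{"slide": [-2, 0, 0], "angular": [0, 0, 0], "claw": 0.4}, {"slide": [-2, 0, 0], "angular": [0, 0, 0], "claw": 0.4}])

```text
time: 5.0
ee_pos: [0.5312, 0.0544, 0.0338]
tcp_rot: [-180.0, -0.0, -178.5]
wrist_force: [-2.8, -0.4, -1.4]
opening: 0.0599
grasp_force: 1.1
```

play_rows(increments=[{"slide": [-1, 0, 0], "angular": [0, 0, 0], "claw": 0.4}, {"slide": [-1, 0, 0], "angular": [0, 0, 0], "claw": 0.4}])

```text
time: 5.2
ee_pos: [0.5323, 0.0545, 0.0338]
tcp_rot: [180.0, -0.1, -178.5]
wrist_force: [-9.9, 1.4, 5.2]
opening: 0.0598
grasp_force: 5.0
```

play_rows(increments=[{"slide": [-1, 0, 0], "angular": [0, 0, 0], "claw": 0.4}, {"slide": [-1, 0, 0], "angular": [0, 0, 0], "claw": 0.4}, {"slide": [0, 0, 0], "angular": [0, 0, 0], "claw": 0.4}])

```text
time: 5.5
ee_pos: [0.5324, 0.0547, 0.0338]
tcp_rot: [180.0, -0.3, -178.5]
wrist_force: [-16.5, 1.5, 9.2]
opening: 0.0597
grasp_force: 8.5
```

play_rows(increments=[{"slide": [4, 0, 0], "angular": [0, 0, 0], "claw": 0.4}, {"slide": [14, 0, 0], "angular": [0, 0, 0], "claw": 0.4}, {"slide": [0, 0, -35], "angular": [0, 0, 0], "claw": 0.4}, {"slide": [0, 0, -40], "angular": [0, 0, 0], "claw": 0.0}, {"slide": [0, 0, -30], "angular": [0, 0, 0], "claw": 0.0}, {"slide": [-20, 32, 0], "angular": [0, 0, 0], "claw": 0.0}, {"slide": [-26, 34, 0], "angular": [0, 0, 0], "claw": 0.0}, {"slide": [-26, 34, 0], "angular": [0, 0, 0], "claw": 0.0}])

```text
time: 6.3
ee_pos: [0.5881, 0.1571, 0.1399]
tcp_rot: [180.0, 0.2, -178.6]
wrist_force: [0.3, 0.2, 0.1]
opening: 0.0427
grasp_force: 0.0
```

play_rows(increments=[{"slide": [0, 0, 0], "angular": [0, 0, 8.2], "claw": 0.0}, {"slide": [0, 0, 0], "angular": [0, 0, 8.2], "claw": 0.0}, {"slide": [0, 0, 0], "angular": [0, 0, 8.2], "claw": 0.0}, {"slide": [0, 0, 0], "angular": [0, 0, 8.2], "claw": 0.0}, {"slide": [0, 0, 0], "angular": [0, 0, 8.2], "claw": 0.0}, {"slide": [0, 0, 0], "angular": [0, 0, 8.2], "claw": 0.0}, {"slide": [0, 0, 0], "angular": [0, 0, 8.2], "claw": 0.0}, {"slide": [0, 0, 0], "angular": [0, 0, 8.2], "claw": 0.0}])

```text
time: 7.1
ee_pos: [0.5872, 0.156, 0.1392]
tcp_rot: [179.9, 0.0, 115.5]
wrist_force: [0.4, 1.3, 0.4]
opening: 0.0428
grasp_force: 0.0
```

play_rows(increments=[{"slide": [0, 0, 0], "angular": [0, 0, 8.2], "claw": 0.0}, {"slide": [0, 0, 0], "angular": [0, 0, 8.2], "claw": 0.0}, {"slide": [0, 0, 0], "angular": [0, 0, 8.2], "claw": 0.0}, {"slide": [0, 0, 0], "angular": [0, 0, 0], "claw": 0.0}])

```text
time: 7.5
ee_pos: [0.5871, 0.1559, 0.1391]
tcp_rot: [179.9, -0.0, 91.1]
wrist_force: [-0.1, -0.5, 0.5]
opening: 0.0425
grasp_force: 0.0
```

```bash
python3 - <<'E'
from h import *
im=bot.camera("scene");cv2.imwrite("pics/c2.png",cv2.resize(im[120:330,180:430],None,fx=2.4,fy=2.4)[...,::-1])
o=bot.get_obs();print(o['q'].round(1),o['wrist_force'].round(1))
E
```

```text
[ 14.9  11.9   8.9  86.9  -0.  103.5] [0.9 0.9 0.3]
```

View pics/c2.png

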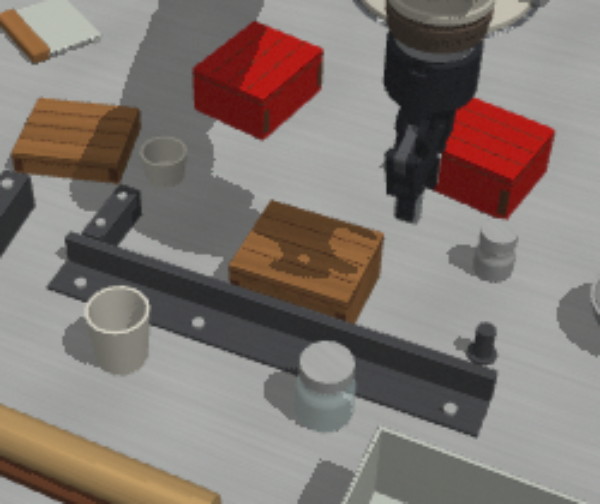

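The crop shows the box flat along the rail and the fingers clear of the box's +y end, the pot and the post. Next I'll descend and push toward the block.

play_rows(increments=[{"slide": [0, 0, 30], "angular": [0, 0, 0], "claw": 0.0}, {"slide": [0, 0, 30], "angular": [0, 0, 0], "claw": 0.0}, {"slide": [0, 0, 30], "angular": [0, 0, 0], "claw": 0.0}, {"slide": [0, 0, 15], "angular": [0, 0, 0], "claw": 0.0}, {"slide": [0, 0, 0], "angular": [0, 0, 0], "claw": 0.0}])

```text
time: 8.05
ee_pos: [0.5854, 0.1556, 0.0318]
tcp_rot: [-179.8, 0.0, 91.4]
wrist_force: [0.4, 0.1, 0.3]
opening: 0.0431
grasp_force: 0.0
```

play_rows(increments=[{"slide": [-6, 0, 0], "angular": [0, 0, 0], "claw": 0.0}, {"slide": [-6, 0, 0], "angular": [0, 0, 0], "claw": 0.0}, {"slide": [-6, 0, 0], "angular": [0, 0, 0], "claw": 0.0}, {"slide": [-6, 0, 0], "angular": [0, 0, 0], "claw": 0.0}, {"slide": [-6, 0, 0], "angular": [0, 0, 0], "claw": 0.0}, {"slide": [-6, 0, 0], "angular": [0, 0, 0], "claw": 0.0}, {"slide": [-6, 0, 0], "angular": [0, 0, 0], "claw": 0.0}, {"slide": [-6, 0, 0], "angular": [0, 0, 0], "claw": 0.0}])

```text
time: 8.85
ee_pos: [0.5878, 0.1076, 0.0342]
tcp_rot: [180.0, -0.0, 91.3]
wrist_force: [-0.3, 3.5, 3.0]
opening: 0.0427
grasp_force: 2.0
```

play_rows(increments=[{"slide": [-7, 0, 0], "angular": [0, 0, 0], "claw": 0.0}, {"slide": [-7, 0, 0], "angular": [0, 0, 0], "claw": 0.0}, {"slide": [-7, 0, 0], "angular": [0, 0, 0], "claw": 0.0}, {"slide": [-7, 0, 0], "angular": [0, 0, 0], "claw": 0.0}, {"slide": [-7, 0, 0], "angular": [0, 0, 0], "claw": 0.0}, {"slide": [-7, 0, 0], "angular": [0, 0, 0], "claw": 0.0}, {"slide": [-7, 0, 0], "angular": [0, 0, 0], "claw": 0.0}, {"slide": [-7, 0, 0], "angular": [0, 0, 0], "claw": 0.0}])

```text
time: 9.65
ee_pos: [0.5889, 0.0513, 0.0339]
tcp_rot: [180.0, -0.0, 91.3]
wrist_force: [-0.7, 2.9, 2.8]
opening: 0.043
grasp_force: 2.1
```

play_rows(increments=[{"slide": [-7, 0, 0], "angular": [0, 0, 0], "claw": 0.0}, {"slide": [-7, 0, 0], "angular": [0, 0, 0], "claw": 0.0}, {"slide": [-7, 0, 0], "angular": [0, 0, 0], "claw": 0.0}, {"slide": [-7, 0, 0], "angular": [0, 0, 0], "claw": 0.0}, {"slide": [-7, 0, 0], "angular": [0, 0, 0], "claw": 0.0}, {"slide": [-6, 0, 0], "angular": [0, 0, 0], "claw": 0.0}, {"slide": [-4, 0, 0], "angular": [0, 0, 0], "claw": 0.0}, {"slide": [-3, 0, 0], "angular": [0, 0, 0], "claw": 0.0}])

```text
time: 10.45
ee_pos: [0.5898, 0.0035, 0.0338]
tcp_rot: [-180.0, 0.0, 91.2]
wrist_force: [-0.3, 4.5, 3.2]
opening: 0.0428
grasp_force: 2.0
```

play_rows(increments=[{"slide": [-2, 0, 0], "angular": [0, 0, 0], "claw": 0.0}, {"slide": [-2, 0, 0], "angular": [0, 0, 0], "claw": 0.0}, {"slide": [-2, 0, 0], "angular": [0, 0, 0], "claw": 0.0}])

```text
time: 10.75
ee_pos: [0.59, -0.0022, 0.0339]
tcp_rot: [-180.0, 0.0, 91.3]
wrist_force: [0.6, 3.4, 2.5]
opening: 0.0427
grasp_force: 1.9
```

play_rows(increments=[{"slide": [-2, 0, 0], "angular": [0, 0, 0], "claw": 0.0}, {"slide": [-2, 0, 0], "angular": [0, 0, 0], "claw": 0.0}, {"slide": [-1, 0, 0], "angular": [0, 0, 0], "claw": 0.0}, {"slide": [-1, 0, 0], "angular": [0, 0, 0], "claw": 0.0}])

```text
time: 11.15
ee_pos: [0.5901, -0.0082, 0.0338]
tcp_rot: [-180.0, 0.0, 91.3]
wrist_force: [-1.1, 4.3, 2.9]
opening: 0.0426
grasp_force: 1.8
```

play_rows(increments=[{"slide": [-1, 0, 0], "angular": [0, 0, 0], "claw": 0.0}, {"slide": [-1, 0, 0], "angular": [0, 0, 0], "claw": 0.0}, {"slide": [-1, 0, 0], "angular": [0, 0, 0], "claw": 0.0}])

```text
time: 11.45
ee_pos: [0.5902, -0.0112, 0.0339]
tcp_rot: [-180.0, 0.0, 91.3]
wrist_force: [-0.1, 3.3, 1.3]
opening: 0.0428
grasp_force: 1.7
```

play_rows(increments=[{"slide": [-1, 0, 0], "angular": [0, 0, 0], "claw": 0.0}, {"slide": [-1, 0, 0], "angular": [0, 0, 0], "claw": 0.0}, {"slide": [-1, 0, 0], "angular": [0, 0, 0], "claw": 0.0}])

```text
time: 11.75
ee_pos: [0.5904, -0.0123, 0.0339]
tcp_rot: [180.0, -0.2, 91.3]
wrist_force: [0.7, 17.1, 2.3]
opening: 0.0428
grasp_force: 8.4
```

play_rows(increments=[{"slide": [-1, 0, 0], "angular": [0, 0, 0], "claw": 0.0}, {"slide": [-1, 0, 0], "angular": [0, 0, 0], "claw": 0.0}, {"slide": [0, 0, 0], "angular": [0, 0, 0], "claw": 0.0}])

```text
time: 12.05
ee_pos: [0.5903, -0.0124, 0.034]
tcp_rot: [180.0, -0.4, 91.4]
wrist_force: [-0.9, 23.8, 4.2]
opening: 0.0427
grasp_force: 11.5
```

play_rows(increments=[{"slide": [5, 0, 0], "angular": [0, 0, 0], "claw": 0.0}, {"slide": [20, 0, 0], "angular": [0, 0, 0], "claw": 0.0}, {"slide": [0, 0, -30], "angular": [0, 0, 0], "claw": 0.0}, {"slide": [0, 0, -40], "angular": [0, 0, 0], "claw": 0.0}, {"slide": [0, 0, -40], "angular": [0, 0, 0], "claw": 0.0}, {"slide": [40, -20, 0], "angular": [0, 0, 0], "claw": 0.0}, {"slide": [40, -25, 0], "angular": [0, 0, 0], "claw": 0.0}, {"slide": [40, -25, 0], "angular": [0, 0, 0], "claw": 0.0}])

```text
time: 12.85
ee_pos: [0.5165, 0.1275, 0.1438]
tcp_rot: [180.0, 0.1, 91.2]
wrist_force: [0.3, 0.5, 0.3]
opening: 0.0427
grasp_force: 0.0
```

play_rows(increments=[{"slide": [40, -25, 0], "angular": [0, 0, 0], "claw": 0.0}, {"slide": [40, -25, 0], "angular": [0, 0, 0], "claw": 0.0}, {"slide": [40, -25, 0], "angular": [0, 0, 0], "claw": 0.0}, {"slide": [40, -25, 0], "angular": [0, 0, 0], "claw": 0.0}, {"slide": [0, 0, 0], "angular": [0, 0, 0], "claw": 0.0}])

```text
time: 13.35
ee_pos: [0.4112, 0.2882, 0.1437]
tcp_rot: [-180.0, 0.0, 91.5]
wrist_force: [-0.2, 0.3, 0.2]
opening: 0.0427
grasp_force: 0.0
```

```bash
python3 - <<'E'
from h import *
a=bot.camera("top");b=bot.camera("scene")
cv2.imwrite("pics/t3.png",a[...,::-1]);cv2.imwrite("pics/s3.png",b[...,::-1])
cv2.imwrite("pics/c3.png",np.vstack([cv2.resize(a[130:230,240:400],None,fx=3,fy=3),cv2.resize(b[150:250,180:340],None,fx=3,fy=3)])[...,::-1])
cv2.imwrite("pics/v3.png",a[...,::-1])
T=a[...,::-1].copy();hsv=cv2.cvtColor(T,40);m=((hsv[...,0]<20)&(hsv[...,1]>90)&(hsv[...,2]>70)).astype(np.uint8)
m[:145]=0;m[:,:200]=0;m[255:]=0;m[:,400:]=0
O=np.array([.6417,.0673]);d=np.array([-.0215,.9998]);n=np.array([d[1],-d[0]])
for c in cv2.findContours(m,0,2)[0]:
    if cv2.contourArea(c)<500: continue
    r=cv2.minAreaRect(c);print(r);P=np.array([on("top",p,.06)[:2] for p in cv2.boxPoints(r)])-O
    print(np.c_[P@n,P@d].round(4).tolist())
d_=np.abs(cv2.imread("pics/top0.png").astype(int)-T).sum(2)
E
```

```text
((364.7586364746094, 211.39654541015625), (39.92449951171875, 47.90939712524414), 68.19859313964844)
[[-0.1196, -0.2488], [-0.0874, -0.3643], [-0.1835, -0.3859], [-0.2145, -0.2719]]
((291.43292236328125, 178.39634704589844), (39.534488677978516, 48.258583068847656), 83.6598129272461)
[[0.0025, -0.0891], [0.0026, -0.2102], [-0.0987, -0.208], [-0.0987, -0.0889]]
```

View pics/c3.png

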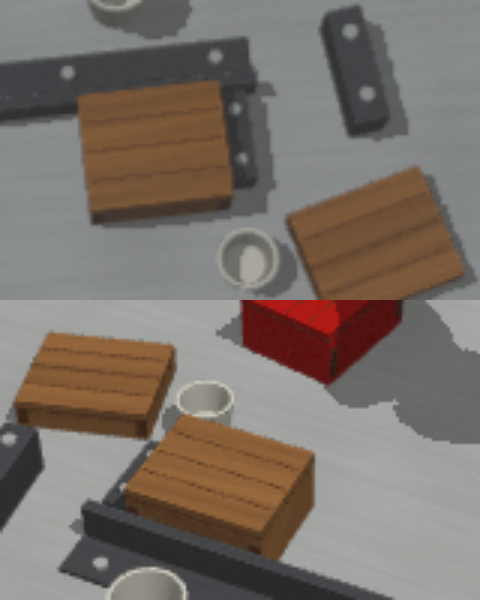

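View pics/v3.png

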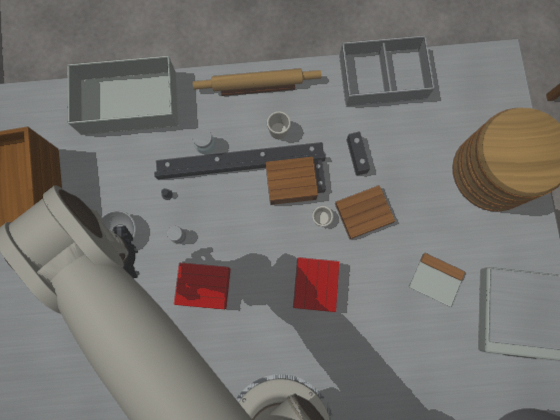

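Viewed: the box sits at top (291,178), in the corner of the rail and the short block. Its corners in the rail frame are x +0.002/-0.099 and y -0.089/-0.209, so it is square within measurement error, and the bystanders haven't moved. A light press from behind will close any hair gap at the rail.

play_rows(increments=[{"slide": [-46, 10, 0], "angular": [0, 0, 0], "claw": -1}, {"slide": [-46, 10, 0], "angular": [0, 0, 0], "claw": -1}, {"slide": [-46, 10, 0], "angular": [0, 0, 0], "claw": -1}, {"slide": [-46, 10, 0], "angular": [0, 0, 0], "claw": -1}, {"slide": [-46, 10, 0], "angular": [0, 0, 0], "claw": -1}, {"slide": [-46, 10, 0], "angular": [0, 0, 0], "claw": -1}, {"slide": [-46, 10, 0], "angular": [0, 0, 0], "claw": -1}, {"slide": [-46, 10, 0], "angular": [0, 0, 0], "claw": -1}])

```text
time: 14.25
ee_pos: [0.5015, -0.0852, 0.1439]
tcp_rot: [180.0, 0.1, 91.1]
wrist_force: [1.0, 0.6, 0.1]
opening: 0.0005
grasp_force: 0.0
```

play_rows(increments=[{"slide": [0, 0, 0], "angular": [0, 0, 0], "claw": -1}, {"slide": [0, 0, 0], "angular": [0, 0, 0], "claw": -1}])

```text
time: 14.45
ee_pos: [0.5013, -0.0835, 0.1434]
tcp_rot: [-179.9, 0.0, 91.0]
wrist_force: [-0.5, -0.6, 0.4]
opening: -0.0
grasp_force: 0.0
```

play_rows(increments=[{"slide": [0, -4, 30], "angular": [0, 0, 0], "claw": -1}, {"slide": [0, 0, 35], "angular": [0, 0, 0], "claw": -1}, {"slide": [0, 0, 30], "angular": [0, 0, 0], "claw": -1}, {"slide": [0, 0, 13], "angular": [0, 0, 0], "claw": -1}, {"slide": [0, 0, 0], "angular": [0, 0, 0], "claw": -1}])

```text
time: 14.95
ee_pos: [0.4965, -0.0806, 0.0345]
tcp_rot: [-179.8, -0.0, 91.3]
wrist_force: [-0.7, 0.5, -0.5]
opening: -0.0004
grasp_force: 0.0
```

play_rows(increments=[{"slide": [0, 6, 0], "angular": [0, 0, 0], "claw": -1}, {"slide": [0, 6, 0], "angular": [0, 0, 0], "claw": -1}, {"slide": [0, 6, 0], "angular": [0, 0, 0], "claw": -1}, {"slide": [0, 5, 0], "angular": [0, 0, 0], "claw": -1}, {"slide": [0, 3, 0], "angular": [0, 0, 0], "claw": -1}])

```text
time: 15.45
ee_pos: [0.5245, -0.0806, 0.0362]
tcp_rot: [180.0, 0.0, 91.3]
wrist_force: [-0.2, 0.3, 0.5]
opening: -0.0003
grasp_force: 0.0
```

play_rows(increments=[{"slide": [0, 2, 0], "angular": [0, 0, 0], "claw": -1}, {"slide": [0, 2, 0], "angular": [0, 0, 0], "claw": -1}])

```text
time: 15.65
ee_pos: [0.5278, -0.0805, 0.0358]
tcp_rot: [-180.0, -0.0, 91.3]
wrist_force: [0.2, 0.3, -0.1]
opening: -0.0003
grasp_force: 0.0
```

play_rows(increments=[{"slide": [0, 1, 0], "angular": [0, 0, 0], "claw": -1}, {"slide": [0, 1, 0], "angular": [0, 0, 0], "claw": -1}, {"slide": [0, 1, 0], "angular": [0, 0, 0], "claw": -1}, {"slide": [0, 1, 0], "angular": [0, 0, 0], "claw": -1}])

```text
time: 16.05
ee_pos: [0.5318, -0.0804, 0.0359]
tcp_rot: [180.0, 0.0, 91.3]
wrist_force: [0.2, 0.2, -0.2]
opening: -0.0001
grasp_force: 0.0
```

play_rows(increments=[{"slide": [0, 1, 0], "angular": [0, 0, 0], "claw": -1}, {"slide": [0, 1, 0], "angular": [0, 0, 0], "claw": -1}])

```text
time: 16.25
ee_pos: [0.5329, -0.0803, 0.0358]
tcp_rot: [-179.9, -0.0, 91.3]
wrist_force: [-8.9, -0.1, 4.3]
opening: -0.0002
grasp_force: 4.3
```

play_rows(increments=[{"slide": [0, 1, 0], "angular": [0, 0, 0], "claw": -1}, {"slide": [0, 1, 0], "angular": [0, 0, 0], "claw": -1}])

```text
time: 16.45
ee_pos: [0.5331, -0.0803, 0.0357]
tcp_rot: [-179.7, -0.0, 91.2]
wrist_force: [-18.4, -0.7, 10.0]
opening: 0.0003
grasp_force: 9.3
```

play_rows(increments=[{"slide": [0, -5, 0], "angular": [0, 0, 0], "claw": -1}, {"slide": [0, -25, 0], "angular": [0, 0, 0], "claw": -1}, {"slide": [0, 0, -35], "angular": [0, 0, 0], "claw": -1}, {"slide": [0, 0, -40], "angular": [0, 0, 0], "claw": -1}, {"slide": [0, 0, -40], "angular": [0, 0, 0], "claw": -1}, {"slide": [45, -10, 0], "angular": [0, 0, 0], "claw": -1}, {"slide": [45, -10, 0], "angular": [0, 0, 0], "claw": -1}, {"slide": [45, -10, 0], "angular": [0, 0, 0], "claw": -1}])

```text
time: 17.25
ee_pos: [0.4726, 0.0545, 0.1513]
tcp_rot: [179.9, -0.0, 91.2]
wrist_force: [0.2, 0.3, -0.4]
opening: 0.0003
grasp_force: 0.0
```

play_rows(increments=[{"slide": [45, -10, 0], "angular": [0, 0, 0], "claw": -1}, {"slide": [45, -10, 0], "angular": [0, 0, 0], "claw": -1}, {"slide": [45, -10, 0], "angular": [0, 0, 0], "claw": -1}, {"slide": [45, -10, 0], "angular": [0, 0, 0], "claw": -1}, {"slide": [0, 0, 0], "angular": [0, 0, 0], "claw": -1}])

```text
time: 17.75
ee_pos: [0.4275, 0.2367, 0.1508]
tcp_rot: [180.0, -0.1, 91.6]
wrist_force: [-0.5, -0.5, -0.1]
opening: -0.0002
grasp_force: 0.0
```

```bash
python3 - <<'E'
from h import *
a=bot.camera("top");b=bot.camera("scene")
cv2.imwrite("pics/c4.png",np.vstack([cv2.resize(a[130:230,240:400],None,fx=3,fy=3),cv2.resize(b[150:250,180:340],None,fx=3,fy=3)])[...,::-1])
hsv=cv2.cvtColor(np.ascontiguousarray(a[...,::-1]),40);m=((hsv[...,0]<20)&(hsv[...,1]>90)&(hsv[...,2]>70)).astype(np.uint8)
m[:145]=0;m[:,:200]=0;m[255:]=0;m[:,330:]=0
O=np.array([.6417,.0673]);d=np.array([-.0215,.9998]);n=np.array([d[1],-d[0]])
for c in cv2.findContours(m,0,2)[0]:
    if cv2.contourArea(c)<500: continue
    P=np.array([on("top",p,.06)[:2] for p in cv2.boxPoints(cv2.minAreaRect(c))])-O
    print(np.c_[P@n,P@d].round(4).tolist())
print(bot.get_obs()["wrist_force"])
E
```

```text
[[0.0024, -0.089], [0.0034, -0.2101], [-0.0982, -0.2086], [-0.099, -0.0895]]
[ 0.08553577  0.50803964 -0.08423421]
```

View pics/c4.png

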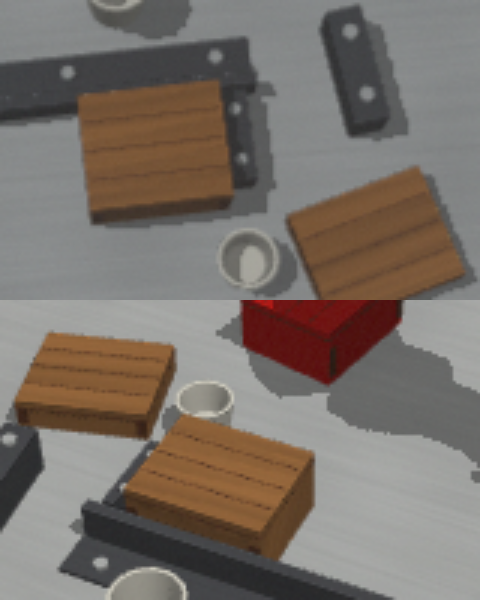

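The box is flat on the rail and its end is against the short block. The ramekin and the shallow box are where they were, and the arm is clear, so I'm handing in.

```bash
python3 -c "
from workcell import bot
print(bot.job_done())"
```

```text
the job is handed in; nothing more can be done
None
```

The deep box is in the corner, a long side flat against the rail and its end against the square block; nothing else appears to have moved, and the job was handed in at about 18 s of the 48 s allowed.

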